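# Flip the lid over and snap the croquette pack shut

## Task

Close the open clear pack of croquettes on the chopping board: gently push its raised lid over from behind until it lies on the pack, then press the front down until both front corners have snapped and the lid stays fully shut by itself. Only push with the fingertips: do not grip the lid, pick the pack up or crush it, keep it standing where it is, and do not disturb the things around it.

Things in the scene. Friction and masses are not known exactly. Their poses are not given: they have to be found in the camera images.
- pack: the open clear plastic pack with five croquettes, loose on the board, about 0.3 kg. Origin: centre of its underside; z up; its front with the two small snap lips is the -x side, the lid's hinge the +x side. Base 124 mm (x) by 140 mm (y), rim 148 by 159 mm, 34 mm high. Shut, its flat lid top lies 65 mm above the underside, from x = -64 to +58 and y = -69 to +69 mm
- pack_lid (a joint): opening angle of the lid, rad: 0 shut, 1.57 upright, about 1.9 where it rests, leaning back away from the pack; stop at 2.02. The folded plastic hinge is a weak spring (0.04 N m/rad): until a front corner has snapped the lid springs back open from any angle when let go. Pushing it over takes well under 1 N
- lid_twist (a joint): twist of the thin lid about its front-to-back line, rad, from -0.09 to 0.09; 0 when level. With only one front corner snapped it stays at about 0.075 with the other corner raised some 8 mm: negative when the left (+y) corner is the low one.
- lid_corner_left (a point): point on the lid's top face behind the left front snap; shut, it lies at x = -35, y = +56, z = 65 mm in the pack's frame; it moves with the lid. With the lid lying on the pack, 3 to 4 N down here snaps this corner under its lip, where it stays (5 N at the middle of the front snaps both); 10 N is plenty
- lid_corner_right (a point): the same behind the right front snap: x = -35, y = -56, z = 65 mm in the pack's frame when shut
- board: cream chopping board, 380 (x) x 600 (y) x 15 mm, fixed on the table, top 15 mm above the table; origin: centre of its underside
- tray: black plastic food tray, 130 x 190 x 30 mm, on the left part of the board, with three loose croquettes; origin under its centre
- wipes_tub: white and blue wipes tub, 70 mm across, 142 mm tall, at the back right; origin under its centre
- label_roll_1: roll of white labels, 80 mm across, 42 mm tall, at the back; origin under its centre
- label_roll_2: roll of white labels, 70 mm across, 40 mm tall, at the back; origin under its centre
- salt_shaker: salt shaker, 44 mm across, 90 mm tall, at the back; origin under its centre
- lid_hinge (a point): middle of the lid's hinge line, which runs along the pack's y axis at x = +71 mm, 34 mm above its underside. The lid is a shallow dome: its flat top face lies 31 mm from the plane through the hinge line and the lid's rim, and reaches from 13 to 135 mm from the hinge line. Raised, that face looks away from the pack, and the lid's free edge stands some 170 mm above the underside

How it is judged:
On the way:
1. the lid has been pushed over and the fingers hold it down on the pack (value of joint pack_lid below 0.3 rad and contact force between the fingers and pack above 0.1 N), for 0.1 s.
At the end, for the whole second after the job is handed in: the lid stays shut with nothing touching it: lid angle under 0.018 rad and twist within 0.025 rad (both front corners snapped); the pack stands flat on the board (tilt under 0.05 rad), at rest, itself and its hinge less than 25 mm from where they started (value of joint pack_lid below 0.018 rad and value of joint lid_twist between -0.025 and 0.025 rad and angle between pack's own z axis and vertical below 0.05 rad and z of pack in the frame of board between 0.01 and 0.02 m and distance of each of pack, lid_hinge from where it was at the start of the episode below 0.025 m and linear speed of pack below 0.02 m/s).
It fails at once if the raised lid is gripped or forced: more than 8 N from the fingers while it is open (pushing it over takes under 1 N) (value of joint pack_lid above 0.4 rad and contact force between the fingers and pack above 8 N).
It fails at once if the pack is lifted off the board or tipped (z of pack in the frame of board above 0.03 m or angle between pack's own z axis and vertical above 0.25 rad).
It fails at once if the pack is shoved, turned or carried: it or its hinge is more than 25 mm from its place (distance of any of pack, lid_hinge from where it was at the start of the episode above 0.025 m).
It fails at once if the pack is crushed: more than 40 N from the arm (contact force between the arm and pack above 40 N).
It fails at once if a thing standing round the work is moved more than 20 mm (distance of any of tray, wipes_tub, label_roll_1, label_roll_2, salt_shaker from where it was at the start of the episode above 0.02 m).
It also fails if it takes over 51 s, if anything falls off the work surface, if the arm or the gripper's body presses on something with over 40 N, if the wrist force passes 120 N, or if a joint passes its speed limit or range.

## Robot

A 6-joint arm with a two-finger parallel gripper is mounted at the origin on a cart in front of the work surface, level with it; the furniture and walls round the work are solid. World frame = base frame: x ahead of the robot, y to its left, z up, the work surface at z = 0. Lengths are in m, angles in rad, forces in N, time in s.
With the tool pointing down it reaches from about 0.35 to 0.775 m from the base axis. Payload 7.3 kg.
Tool frame: the origin (TCP) lies midway between the tips of the shut fingers; the grasp point (between the pads) lies 19 mm behind it (robot.grip_depth is the z of the grasp point in the tool frame, in m); z points along the fingers, y is the line along which they close (so a half turn about z gives the same grasp; the last joint's range is limited). The gripper opens to 92 mm and grips with 3 to 60 N. Pads are 19 mm wide; open, the fingers measure 130 mm over their backs; the gripper's body (75 mm by 190 mm) begins 47 mm behind the grasp point.
Start: joints at [-1.419, 0.342, 1.524, -0, 1.275, -0.146], TCP at [0.154, -0.502, 0.227] pointing down, gripper open.
Joint ranges: [-2.53, 2.53], [-0.77, 2.02], [0.04, 2.7], [-1, 4.14], [0.28, 2.66], [-3.11, 3.11]. Speed limits (rad/s): [2.57, 2.57, 3.14, 3.14, 3.14, 3.14].

## Interface

Orientations are given as [roll, pitch, yaw] about the fixed x, y, z axes, in that order (R = Rz(yaw) Ry(pitch) Rx(roll)).
In Python, from cell import robot, viewer gives the robot as it stands.
- The arm moves only by the tool step_arm, never from a script. Its argument "increments" is a list of rows, each an object with "delta_pos": the shift along the tool's x, y, z in cm, a list of three; "dr": the turn, a rotation vector about the tool's x, y, z in degrees, a list of three; "fingers": the closure, from -1 (fully open) to 1 (shut), so that 0 is half open. In form: [{"delta_pos": [tx, ty, tz], "dr": [wx, wy, wz], "fingers": fingers}, ...]. A call has exactly 5 rows; each row is the pose to reach, as a shift and turn from the pose commanded when the call began, along the tool's axes at that moment; what a row does not reach only later rows make up. A row lasts 1/8 s, in which the tool goes at most 62.5 mm and 10.7 degrees, less where a joint would pass 70% of its speed; a pose out of reach is approached as far as the arm can. A call with a gripper value outside its range is refused whole. The fingers move at their own pace and stop on an object; "newtons" is the grip in N (left out, the last holds). Time passes only in rows, so rows that repeat a pose let the fingers close, or fill a call up. It gives the time, the measured TCP pose, the force, the opening and the grip force at its end, in the units of the state.
- robot.observe(): the state, without advancing time (a new reading comes with each control period).
- viewer.read_camera(name): name is "side" or "top"; returns the picture (384x512x3 uint8, red, green, blue); there is no depth.
- viewer.camera_params(name): a dict with "K" (3x3 intrinsics, pixels), "T" (4x4, takes a point from camera to world coordinates). Camera axes: x right, y down, z forward; pixel columns grow to the right and rows downward; lengths in m; the calibration is good to about 2 mm. A picture is of the moment at which its call begins. camera_params takes no time and is no camera call.
- robot.hand_in(): hands the job in; it is judged then, once.
The state is a dict: "time": time; "qpos": joint angles; "qvel": joint speeds; "joint_efforts": joint torques, N m; "tool_pos": TCP position; "tool_rot": TCP orientation; "contact_force": force on the tool from outside, world axes, zero at the start; "torque": the same for the moment, N m; "opening": finger opening in m; "grip_force": force on a finger pad.
Only numpy, scipy, OpenCV 4.12 (cv2) and the standard library are available. Lean on these libraries where they do the work, as an engineer would, in place of code of your own. Each camera call takes 0.05 s, during which the arm holds its last target. There are 200 camera calls.

## Working session

There is one attempt and no reset: what is moved stays moved. The work goes in short steps, Python scripts to look and compute and a tool call to move; the robot and the scene stay as the last step left them, time stands still between calls to the robot, and variables do not carry over. Pictures are saved under pics/ and viewed, at most 10 in all, crops included, and the job is handed in when it is done.

Besides the shell and the picture viewer there is one more tool, called after ">>>" by a JSON object that holds its "api" and its "payload". step_arm: Moves the arm, as the interface text tells. Its arguments: {"type":"object","properties":{"increments":{"type":"array"},"newtons":{"type":"number"}},"required":["increments"]}

```bash
mkdir -p pics
python3 - <<'E'
from cell import robot, viewer
import cv2
for n in("top","side"):
    cv2.imwrite(f"pics/{n}0.png",cv2.cvtColor(viewer.read_camera(n),cv2.COLOR_RGB2BGR))
    p=viewer.camera_params(n);print(p["K"].round(1).tolist(),p["T"].round(3).tolist())
s=robot.observe();print(s["time"],s["tool_pos"],s["tool_rot"],s["opening"],s["contact_force"])
E
```

```text
[[466.9, 0.0, 250.2], [0.0, 466.9, 190.6], [0.0, 0.0, 1.0]] [[0.075, -0.975, 0.21, 0.314], [-0.997, -0.072, 0.02, 0.173], [-0.004, -0.211, -0.977, 1.351], [0.0, 0.0, 0.0, 1.0]]
[[447.0, 0.0, 257.6], [0.0, 447.0, 190.6], [0.0, 0.0, 1.0]] [[0.994, -0.049, 0.101, 0.463], [-0.112, -0.38, 0.918, -0.942], [-0.007, -0.924, -0.383, 0.543], [0.0, 0.0, 0.0, 1.0]]
0.1 [ 0.15399636 -0.50153937  0.22612865] [-3.14028001e+00 -1.74275279e-04  2.97757269e-01] 0.09189458228362356 [-0.47611248  0.41223582 -0.01714634]
```

View pics/top0.png

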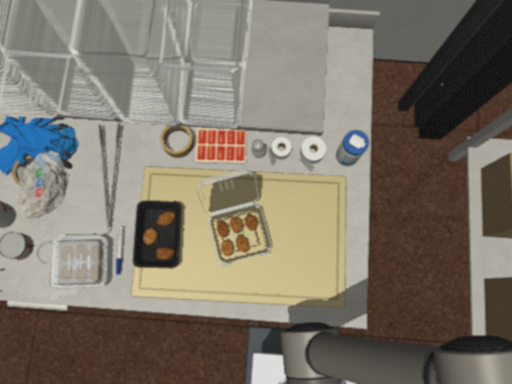

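View pics/side0.png

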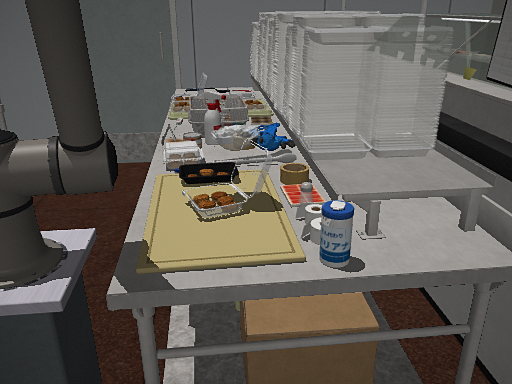

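The top view shows the pack at about (241,234) with its lid leaning back to about (230,190). The tray is on the left at (158,234). The shaker, rolls and tub stand behind, at (259,147), (281,147), (313,149) and (352,147). I'll zoom in.

Run:
```python
import cv2
a=cv2.imread("pics/top0.png")[160:272,190:290];a=cv2.resize(a,None,fx=5,fy=5,interpolation=cv2.INTER_CUBIC)
cv2.imwrite("pics/c1.png",a)
```

```text
(no output)
```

View pics/c1.png

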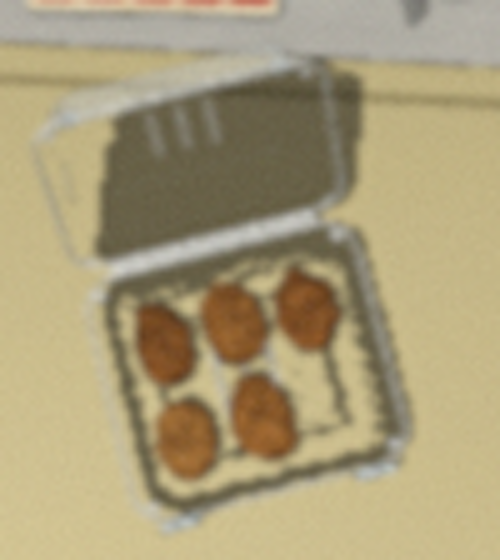

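The zoomed crop shows the rim corners at (97,285), (355,228), (408,455) and (160,520) in crop pixels, with the front snaps at the bottom (the robot side). Next I'll compute the pose.

```bash
cat > h.py <<'E'
import numpy as np
from cell import robot, viewer
from scipy.spatial.transform import Rotation as R
def px2w(name,uv,z):
    p=viewer.camera_params(name);K,T=p["K"],p["T"]
    d=T[:3,:3]@np.linalg.solve(K,[uv[0],uv[1],1]);o=T[:3,3]
    return o+d*(z-o[2])/d[2]
E
python3 - <<'E'
from h import *
c=[(97,285),(355,228),(408,455),(160,520)]
W=np.array([px2w("top",(190+(u+.5)/5-.5,160+(v+.5)/5-.5),.049)[:2] for u,v in c]);print(W.round(3))
bl,br,fr,fl=W
print([np.linalg.norm(a-b).round(3) for a,b in((bl,br),(fl,fr),(bl,fl),(br,fr))])
yv=(bl-br)/np.linalg.norm(bl-br)+(fl-fr)/np.linalg.norm(fl-fr);xv=(bl-fl)+(br-fr)
a1=np.arctan2(-yv[0],yv[1]);a2=np.arctan2(xv[1],xv[0]);print(a1,a2)
a=(a1+a2)/2; C=W.mean(0);print("C",C,a)
Rm=np.array([[np.cos(a),-np.sin(a)],[np.sin(a),np.cos(a)]])
for p in [(0,0),(.071,0),(-.035,.056),(-.035,-.056),(-.035,0),(.15,0)]: print(p,(C+Rm@p).round(3))
for n,uv,z in[("shaker",(259,141),.1),("r2",(281,147),.04),("r1",(313,149),.042),("tub",(355,140),.142)]: print(n,px2w("top",uv,z).round(3))
E
```

```text
[[0.51  0.309]
 [0.554 0.166]
 [0.428 0.128]
 [0.382 0.262]]
[np.float64(0.149), np.float64(0.142), np.float64(0.136), np.float64(0.131)]
0.3121575608382663 0.3244738797423372
C [0.46868775 0.2165216 ] 0.31831572029030175
(0, 0) [0.469 0.217]
(0.071, 0) [0.536 0.239]
(-0.035, 0.056) [0.418 0.259]
(-0.035, -0.056) [0.453 0.152]
(-0.035, 0) [0.435 0.206]
(0.15, 0) [0.611 0.263]
shaker [0.727 0.184 0.1  ]
r2 [0.733 0.119 0.04 ]
r1 [0.733 0.025 0.042]
tub [ 0.735 -0.076  0.142]
```

>>> {"api": "step_arm", "payload": {"increments": [{"delta_pos": [3,-2,-3.5],"dr": [0,0,0],"fingers": -1},{"delta_pos": [7,-6,-4.5],"dr": [0,0,0],"fingers": -1},{"delta_pos": [11,-10,-4.5],"dr": [0,0,0],"fingers": -1},{"delta_pos": [15,-14,-4.5],"dr": [0,0,-0.6],"fingers": -1},{"delta_pos": [19,-17,-4.5],"dr": [0,0,-1.2],"fingers": -1}]}}

```text
time: 0.72
tool_pos: [0.2862, -0.2816, 0.2717]
tool_rot: [-3.141, -0.0, 0.319]
contact_force: [0.6, -1.0, 0.5]
opening: 0.0919
grip_force: 0.0
```

>>> {"api": "step_arm", "payload": {"increments": [{"delta_pos": [4,-3.5,0],"dr": [0,0,0],"fingers": -1},{"delta_pos": [8,-7,0],"dr": [0,0,0],"fingers": -1},{"delta_pos": [12,-10.5,0],"dr": [0,0,0],"fingers": -1},{"delta_pos": [16,-14,0],"dr": [0,0,0],"fingers": -1},{"delta_pos": [20,-17.5,0],"dr": [0,0,0],"fingers": -1}]}}

```text
time: 1.35
tool_pos: [0.4214, -0.0531, 0.2716]
tool_rot: [3.141, 0.0, 0.319]
contact_force: [0.4, -0.2, 0.6]
opening: 0.0919
grip_force: 0.0
```

>>> {"api": "step_arm", "payload": {"increments": [{"delta_pos": [4,-3.5,0],"dr": [0,0,0],"fingers": -1},{"delta_pos": [8,-7,0],"dr": [0,0,0],"fingers": -1},{"delta_pos": [12,-10.5,0],"dr": [0,0,0],"fingers": -1},{"delta_pos": [16,-14,0],"dr": [0,0,0],"fingers": -1},{"delta_pos": [20,-17.5,0],"dr": [0,0,0],"fingers": -1}]}}

```text
time: 1.98
tool_pos: [0.5565, 0.1757, 0.2712]
tool_rot: [3.141, 0.001, 0.319]
contact_force: [0.3, -0.7, 0.0]
opening: 0.0919
grip_force: 0.0
```

>>> {"api": "step_arm", "payload": {"increments": [{"delta_pos": [4,-2,0],"dr": [0,0,0],"fingers": -1},{"delta_pos": [7.5,-4,0],"dr": [0,0,0],"fingers": -1},{"delta_pos": [11,-6.7,0],"dr": [0,0,0],"fingers": -1},{"delta_pos": [11,-6.7,1],"dr": [0,0,0],"fingers": -1},{"delta_pos": [11,-6.7,3],"dr": [0,0,0],"fingers": -1}]}}

```text
time: 2.6
tool_pos: [0.6393, 0.2721, 0.2408]
tool_rot: [3.141, 0.0, 0.319]
contact_force: [-0.3, -0.3, 0.2]
opening: 0.0916
grip_force: 0.0
```

Run:
```python
from h import *
import cv2
a=viewer.read_camera("top")[120:280,170:330];b=viewer.read_camera("side")[120:240,150:340]
a=cv2.resize(a,(400,400),interpolation=3);b=cv2.resize(b,None,fx=2.1,fy=2.1,interpolation=3)
o=np.zeros((400,400+b.shape[1],3),np.uint8);o[:,:400]=a;o[:b.shape[0],400:]=b
cv2.imwrite("pics/d.png",o[:,:800,::-1])
```

```text
(no output)
```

View pics/d.png

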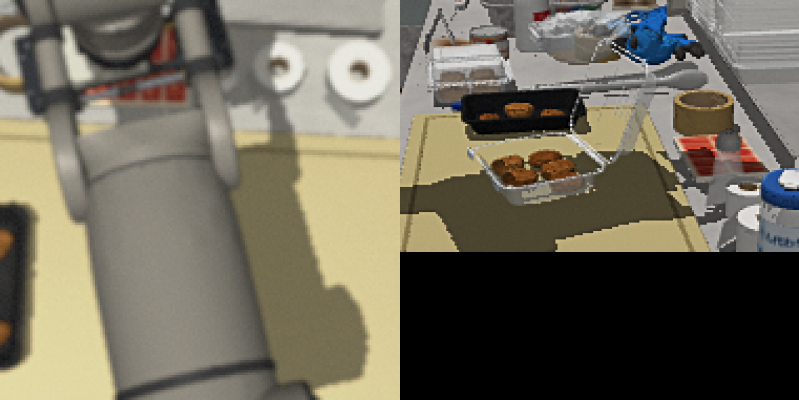

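The side view at right shows the lid undisturbed, with its top edge from about (575,45) to (655,65) in the crop. The arm blocks the top view. I'll check the model against the side view and confirm the finger clearance.

```bash
cat >> h.py <<'E'
C=np.array([.469,.217,.015]);A=R.from_euler('z',.319)
def proj(name,P):
    p=viewer.camera_params(name);c=np.linalg.inv(p["T"])@np.append(P,1);q=p["K"]@c[:3];return q[:2]/q[2]
def pk(*p): return C+A.apply(p)
def lid(t,s,h,y): return pk(.071-s*np.cos(t)+h*np.sin(t),y,.034+s*np.sin(t)+h*np.cos(t))
def look(f,t,x0=150,y0=90,w=190,hh=150):
    import cv2
    b=viewer.read_camera("side").copy()[y0:y0+hh,x0:x0+w];b=cv2.resize(b,None,fx=4,fy=4,interpolation=3)
    def line(P,c):
        q=[((proj("side",p)-[x0,y0]+.5)*4-.5).round().astype(int).tolist() for p in P]
        cv2.polylines(b,[np.array(q)],True,c,1)
    line([pk(sx*.074,sy*.0795,.034) for sx,sy in((1,1),(1,-1),(-1,-1),(-1,1))],(255,0,0))
    line([lid(t,s,.031,y) for s,y in((.013,.069),(.013,-.069),(.135,-.069),(.135,.069))],(0,255,0))
    line([lid(t,s,0,y) for s,y in((0,.0795),(0,-.0795),(.145,-.0795),(.145,.0795))],(0,0,255))
    cv2.imwrite(f,b[:,:,::-1])
E
python3 -c "
from h import *
look('pics/e.png',1.9)"
```

```text
(no output)
```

View pics/e.png

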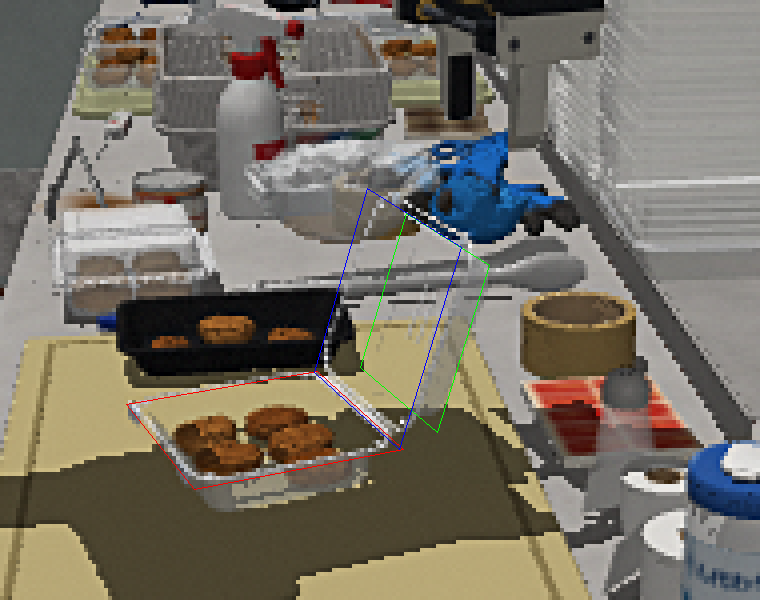

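The model fits within a few mm, and the fingers are clear behind the lid. I'll descend behind it.

>>> {"api": "step_arm", "payload": {"increments": [{"delta_pos": [0,0,2.5],"dr": [0,0,0],"fingers": -1},{"delta_pos": [0,0,5],"dr": [0,0,0],"fingers": -1},{"delta_pos": [0,0,7.5],"dr": [0,0,0],"fingers": -1},{"delta_pos": [0,0,9],"dr": [0,0,0],"fingers": -1},{"delta_pos": [0,0,9],"dr": [0,0,0],"fingers": -1}]}}

```text
time: 3.38
tool_pos: [0.6391, 0.2717, 0.1513]
tool_rot: [3.142, 0.001, 0.318]
contact_force: [0.6, -0.0, 0.4]
opening: 0.0914
grip_force: 0.0
```

>>> {"api": "step_arm", "payload": {"increments": [{"delta_pos": [-0.8,0,0],"dr": [0,0,0],"fingers": -1},{"delta_pos": [-1.6,0,0],"dr": [0,0,0],"fingers": -1},{"delta_pos": [-2.4,0,0],"dr": [0,0,0],"fingers": -1},{"delta_pos": [-3.2,0,0],"dr": [0,0,0],"fingers": -1},{"delta_pos": [-4,0,0],"dr": [0,0,0],"fingers": -1}]}}

```text
time: 4.0
tool_pos: [0.6009, 0.2595, 0.1519]
tool_rot: [3.141, -0.0, 0.319]
contact_force: [-0.2, -0.2, 1.0]
opening: 0.0916
grip_force: 0.1
```

>>> {"api": "step_arm", "payload": {"increments": [{"delta_pos": [-0.9,0,-0.4],"dr": [0,0,0],"fingers": -1},{"delta_pos": [-1.8,0,-0.8],"dr": [0,0,0],"fingers": -1},{"delta_pos": [-2.7,0,-1.2],"dr": [0,0,0],"fingers": -1},{"delta_pos": [-3.6,0,-1.4],"dr": [0,0,0],"fingers": -1},{"delta_pos": [-4.5,0,-1.5],"dr": [0,0,0],"fingers": -1}]}}

```text
time: 4.62
tool_pos: [0.5583, 0.2453, 0.1669]
tool_rot: [3.141, -0.0, 0.319]
contact_force: [0.1, 0.2, -0.1]
opening: 0.0921
grip_force: 0.1
```

>>> {"api": "step_arm", "payload": {"increments": [{"delta_pos": [-0.9,0,0],"dr": [0,0,0],"fingers": -1},{"delta_pos": [-1.8,0,0],"dr": [0,0,0],"fingers": -1},{"delta_pos": [-2.6,0,0],"dr": [0,0,0],"fingers": -1},{"delta_pos": [-3.5,0,0.1],"dr": [0,0,0],"fingers": -1},{"delta_pos": [-4.4,0,0.4],"dr": [0,0,0],"fingers": -1}]}}

```text
time: 5.25
tool_pos: [0.5165, 0.2316, 0.1626]
tool_rot: [3.141, -0.0, 0.319]
contact_force: [0.0, 1.1, 0.6]
opening: 0.092
grip_force: 0.2
```

```bash
python3 -c "
from h import *
look('pics/f.png',1.0)
s=robot.observe();print(A.inv().apply(s['tool_pos']-C),s['contact_force'])"
```

```text
[ 0.04833992 -0.00095574  0.1471274 ] [-1.06773746  0.17713418  0.23752244]
```

View pics/f.png

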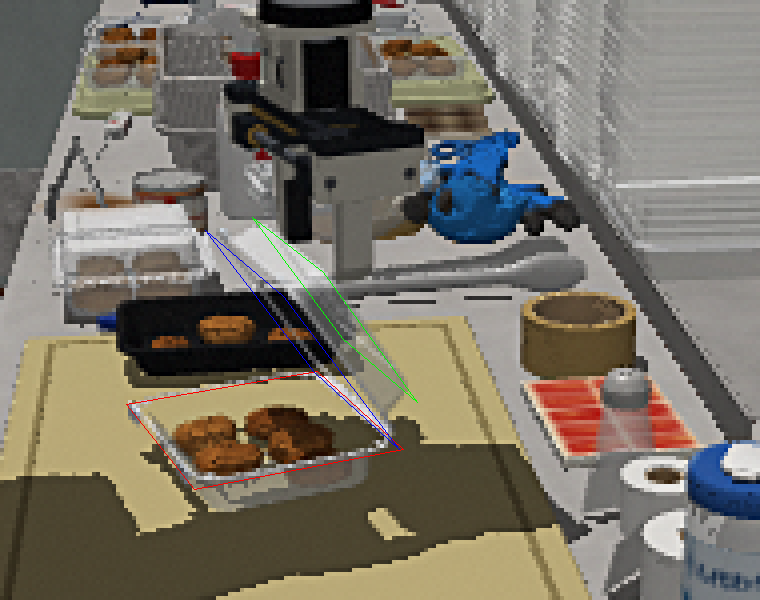

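The lid is following at roughly 0.95 rad and the pack has not moved. I'll continue along the arc.

>>> {"api": "step_arm", "payload": {"increments": [{"delta_pos": [-0.8,0,0.2],"dr": [0,0,0],"fingers": -1},{"delta_pos": [-1.6,0,0.4],"dr": [0,0,0],"fingers": -1},{"delta_pos": [-2.4,0,0.8],"dr": [0,0,0],"fingers": -1},{"delta_pos": [-3.1,0,1.2],"dr": [0,0,0],"fingers": -1},{"delta_pos": [-3.8,0,1.7],"dr": [0,0,0],"fingers": -1}]}}

```text
time: 5.92
tool_pos: [0.4804, 0.2197, 0.1454]
tool_rot: [3.141, -0.0, 0.319]
contact_force: [-0.4, -0.5, 0.8]
opening: 0.0916
grip_force: 0.2
```

>>> {"api": "step_arm", "payload": {"increments": [{"delta_pos": [-0.7,0,0.6],"dr": [0,0,0],"fingers": -1},{"delta_pos": [-1.3,0,1.2],"dr": [0,0,0],"fingers": -1},{"delta_pos": [-2.0,0,1.8],"dr": [0,0,0],"fingers": -1},{"delta_pos": [-2.5,0,2.5],"dr": [0,0,0],"fingers": -1},{"delta_pos": [-3.0,0,3.3],"dr": [0,0,0],"fingers": -1}]}}

```text
time: 6.55
tool_pos: [0.452, 0.2103, 0.1122]
tool_rot: [3.142, 0.0, 0.319]
contact_force: [0.0, 0.9, 0.9]
opening: 0.0916
grip_force: 0.3
```

>>> {"api": "step_arm", "payload": {"increments": [{"delta_pos": [-0.4,0,0.7],"dr": [0,0,0],"fingers": -1},{"delta_pos": [-0.7,0,1.3],"dr": [0,0,0],"fingers": -1},{"delta_pos": [-1.0,0,1.8],"dr": [0,0,0],"fingers": -1},{"delta_pos": [-1.1,0,2.1],"dr": [0,0,0],"fingers": -1},{"delta_pos": [-1.2,0,2.3],"dr": [0,0,0],"fingers": -1}]}}

```text
time: 7.18
tool_pos: [0.4411, 0.2067, 0.0896]
tool_rot: [3.142, -0.0, 0.319]
contact_force: [0.4, -0.7, 0.0]
opening: 0.0922
grip_force: 0.3
```

```bash
python3 -c "
from h import *
look('pics/g.png',0.1)
s=robot.observe();print(A.inv().apply(s['tool_pos']-C),s['contact_force'])"
```

```text
[-0.02993787 -0.00102579  0.07440627] [ 0.50289624 -0.67135569 -0.17794317]
```

View pics/g.png

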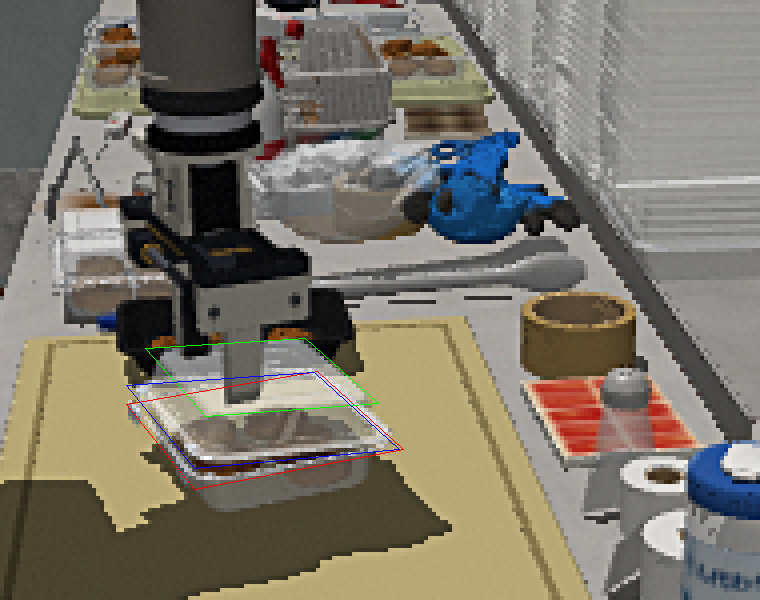

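The lid lies nearly shut at about 0.1 rad under the fingertips. Now I'll press down slowly.

>>> {"api": "step_arm", "payload": {"increments": [{"delta_pos": [-0.2,0,0.2],"dr": [0,0,0],"fingers": -1},{"delta_pos": [-0.3,0,0.4],"dr": [0,0,0],"fingers": -1},{"delta_pos": [-0.4,0,0.6],"dr": [0,0,0],"fingers": -1},{"delta_pos": [-0.4,0,0.7],"dr": [0,0,0],"fingers": -1},{"delta_pos": [-0.4,0,0.7],"dr": [0,0,0],"fingers": -1}]}}

```text
time: 7.85
tool_pos: [0.4366, 0.2052, 0.0823]
tool_rot: [3.142, 0.002, 0.319]
contact_force: [-0.6, 0.5, 0.1]
opening: 0.0917
grip_force: 0.0
```

>>> {"api": "step_arm", "payload": {"increments": [{"delta_pos": [0,0,0.1],"dr": [0,0,0],"fingers": -1},{"delta_pos": [0,0,0.1],"dr": [0,0,0],"fingers": -1},{"delta_pos": [0,0,0.2],"dr": [0,0,0],"fingers": -1},{"delta_pos": [0,0,0.2],"dr": [0,0,0],"fingers": -1},{"delta_pos": [0,0,0.2],"dr": [0,0,0],"fingers": -1}]}}

```text
time: 8.48
tool_pos: [0.4372, 0.2054, 0.0807]
tool_rot: [3.141, 0.0, 0.319]
contact_force: [-0.0, -0.4, -0.5]
opening: 0.0921
grip_force: 0.0
```

>>> {"api": "step_arm", "payload": {"increments": [{"delta_pos": [0,0,0.1],"dr": [0,0,0],"fingers": -1},{"delta_pos": [0,0,0.1],"dr": [0,0,0],"fingers": -1},{"delta_pos": [0,0,0.2],"dr": [0,0,0],"fingers": -1},{"delta_pos": [0,0,0.2],"dr": [0,0,0],"fingers": -1},{"delta_pos": [0,0,0.2],"dr": [0,0,0],"fingers": -1}]}}

```text
time: 9.1
tool_pos: [0.4373, 0.2055, 0.0799]
tool_rot: [3.141, -0.001, 0.319]
contact_force: [-3.8, -1.6, 12.7]
opening: 0.0918
grip_force: 6.5
```

>>> {"api": "step_arm", "payload": {"increments": [{"delta_pos": [0,0,0.1],"dr": [0,0,0],"fingers": -1},{"delta_pos": [0,0,0.1],"dr": [0,0,0],"fingers": -1},{"delta_pos": [0,0,0.1],"dr": [0,0,0],"fingers": -1},{"delta_pos": [0,0,0.1],"dr": [0,0,0],"fingers": -1},{"delta_pos": [0,0,0.1],"dr": [0,0,0],"fingers": -1}]}}

```text
time: 9.72
tool_pos: [0.4374, 0.2055, 0.0797]
tool_rot: [3.141, -0.001, 0.319]
contact_force: [-5.4, -3.1, 20.4]
opening: 0.0918
grip_force: 10.3
```

The lid has bottomed out at about 20 N. I'll release and check.

>>> {"api": "step_arm", "payload": {"increments": [{"delta_pos": [0,0,-0.4],"dr": [0,0,0],"fingers": -1},{"delta_pos": [0,0,-1.5],"dr": [0,0,0],"fingers": -1},{"delta_pos": [0,0,-4],"dr": [0,0,0],"fingers": -1},{"delta_pos": [0,0,-8],"dr": [0,0,0],"fingers": -1},{"delta_pos": [0,0,-12],"dr": [0,0,0],"fingers": -1}]}}

```text
time: 10.35
tool_pos: [0.437, 0.2054, 0.1991]
tool_rot: [3.142, 0.0, 0.319]
contact_force: [1.4, 0.1, -0.4]
opening: 0.0917
grip_force: 0.0
```

```bash
python3 -c "
from h import *
look('pics/i.png',0.0)
s=robot.observe();print(s['tool_pos'],s['contact_force'])"
```

```text
[0.43953361 0.20619286 0.20436228] [2.29342569 1.44824239 3.73489658]
```

View pics/i.png

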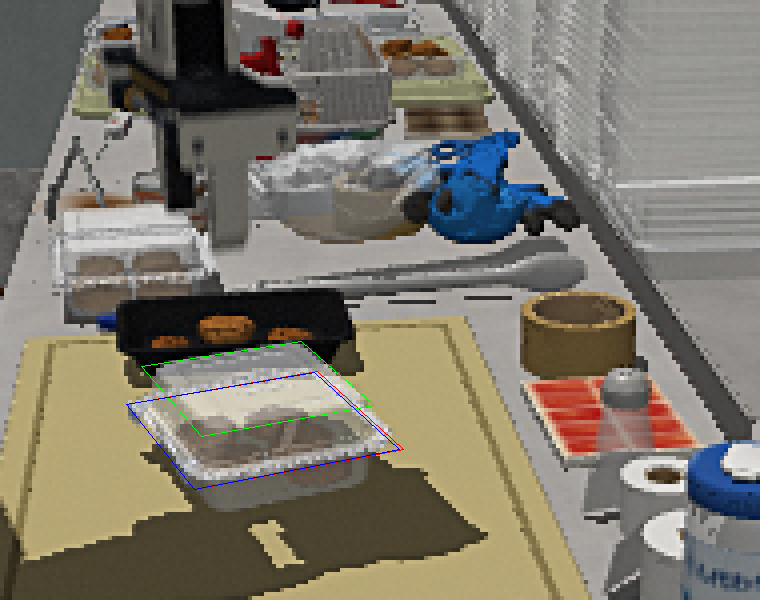

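>>> {"api": "step_arm", "payload": {"increments": [{"delta_pos": [-1,4,-1],"dr": [0,0,0],"fingers": -1},{"delta_pos": [-2,9,-2],"dr": [0,0,0],"fingers": -1},{"delta_pos": [-3,15,-3],"dr": [0,0,0],"fingers": -1},{"delta_pos": [-4,21,-4],"dr": [0,0,0],"fingers": -1},{"delta_pos": [-4,25,-4],"dr": [0,0,0],"fingers": -1}]}}

```text
time: 11.02
tool_pos: [0.4779, -0.0472, 0.2388]
tool_rot: [3.14, -0.002, 0.317]
contact_force: [-0.4, 0.3, 0.3]
opening: 0.0918
grip_force: 0.0
```

```bash
python3 -c "
from h import *
import cv2
a=viewer.read_camera('top')[185:280,195:290];b=viewer.read_camera('side')[170:225,175:260]
a=cv2.resize(a,(300,300),interpolation=3);b=cv2.resize(b,None,fx=5.8,fy=5.8,interpolation=3)
o=np.zeros((max(300,b.shape[0]),300+b.shape[1],3),np.uint8);o[:300,:300]=a;o[:b.shape[0],300:]=b
cv2.imwrite('pics/j.png',o[:,:800,::-1])"
```

```text
(no output)
```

View pics/j.png

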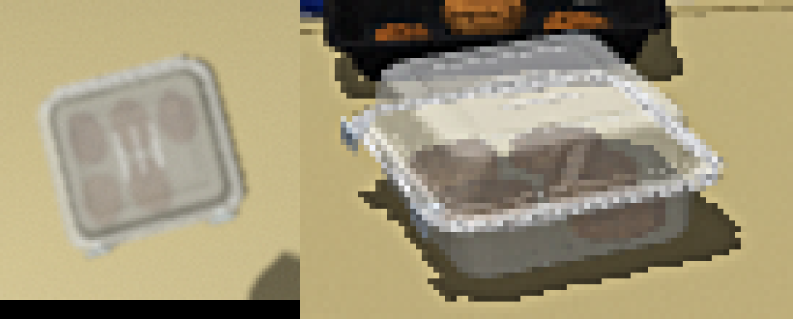

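The lid is shut and level on the pack, with its rim seated all the way round and both front lips visible at (95,250) and (230,212) in the top crop. The pack is still in its place, so I'm handing in.

```bash
python3 -c "
from cell import robot
print(robot.hand_in())"
```

```text
the job is handed in; nothing more can be done
None
```

The lid was pushed over and pressed shut with about 20 N. In the last pictures it stayed shut and level with nothing touching it and the pack still in its place. I handed the job in after about 11 s of robot time, but the hand-in gave no verdict, and I judged both corners snapped from those pictures and the level press, without testing each one separately.

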